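# Set the kitchen timer to the red marker and start it

### The arm

A 6-joint arm with a two-finger parallel gripper is mounted at the origin on the work surface. World frame = base frame: x ahead of the robot, y to its left, z up, the work surface at z = 0. Lengths are in mm, angles in rad, forces in N, time in s.
With the tool pointing down it reaches from about 400 to 925 mm from the base axis. Payload 12.5 kg.
Tool frame: the origin (TCP) lies midway between the tips of the shut fingers; the grasp point (between the pads) lies 19 mm behind it (env.tcp_to_grasp is the distance from the TCP to the grasp point, in mm); z points along the fingers, y is the line along which they close (so a half turn about z gives the same grasp; the last joint's range is limited). The gripper opens to 95 mm and grips with 3 to 60 N. Pads are 20 mm wide; open, the fingers measure 119 mm over their backs; the gripper's body (75 mm by 180 mm) begins 59 mm behind the grasp point.
Start: joints at [1.032, 0.491, 1.559, -0, 1.092, -0.106], TCP at [262.12, 567.397, 214.661] pointing down, gripper open.
Joint ranges: [-3.1, 3.1], [-0.84, 2.19], [0.05, 2.79], [-1.13, 4.28], [0.06, 2.93], [-2.69, 2.69]. Speed limits (rad/s): [2.22, 2.22, 2.79, 3.14, 3.14, 3.14].

### API

Orientations are given as [roll, pitch, yaw] about the fixed x, y, z axes, in that order (R = Rz(yaw) Ry(pitch) Rx(roll)).
In Python, from cell import env gives the robot as it stands. The module is installed in compiled form; this text tells all that it offers.
- The arm moves only by the tool step_arm, never from a script. Its argument "plan" is a list that holds one entry, the list of rows, each a list of 5 numbers: the shift along the tool's x, y, z in mm, then the turn about the tool's z in degrees, then the opening, from -1 (shut) to 1 (fully open). A call has 1 to 8 rows; each row is the pose to reach, as a shift and turn from the pose commanded when the call began, along the tool's axes at that moment; what a row does not reach only later rows make up. A row lasts 1/12 s, in which the tool goes at most 41.7 mm and 7.16 degrees, less where a joint would pass 70% of its speed; a pose out of reach is approached as far as the arm can. A call with a gripper value outside its range is refused whole. The fingers move at their own pace and stop on an object; the grip force is fixed at half the most. Time passes only in rows, so rows that repeat a pose let the fingers close. It gives the time, the measured TCP pose, the force, the opening and the grip force at its end, in the units of the state.
- env.state(): the state, without advancing time (a new reading comes with each control period).
- env.read_camera(name): name is "scene" or "top" or "wrist"; returns the picture (480x640x3 uint8, blue, green, red); there is no depth.
- env.get_calibration(name): a dict with "K" (3x3 intrinsics, pixels), "extrinsics" (4x4, takes a point from world to camera coordinates). Camera axes: x right, y up, looking along -z (the intrinsics and any distortion apply to the point x, -y, -z); pixel columns grow to the right and rows downward; lengths in mm; the calibration is good to about 2 mm. A picture is of the moment at which its call begins: read the wrist's pose just before it. get_calibration takes no time and is no camera call; for the wrist camera it gives the pose at the moment of the call.
- env.job_done(): hands the job in; it is judged then, once.
The state is a dict: "t": time; "joints": joint angles; "qvel": joint speeds; "tau": joint torques, N m; "eef_pos": TCP position; "tcp_rot": TCP orientation; "ft_force": force on the tool from outside, world axes, zero at the start; "moment": the same for the moment, N m; "opening": opening from 0.0 (shut) to 1.0 (fully open); "grip_force": force on a finger pad.
Only numpy, scipy, OpenCV 4.12 (cv2) and the standard library are available. Lean on these libraries where they do the work, as an engineer would, in place of code of your own. Each camera call takes 0.05 s, during which the arm holds its last target. There are 200 camera calls.

### The job

With a fingertip against its metal stud, gently turn the timer's black dial clockwise until its white index line lines up with the red marker on the scale, and only then press the green start button all the way down and let it spring back. Nothing is to be gripped or lifted: leave the timer and its red marker where they are, and leave the other kitchen things alone.

Things in the scene. Friction and masses are not known exactly. Their poses are not given: they have to be found in the camera images.
- timer: Kitchen timer standing loose on the table on rubber feet, 0.9 kg: a blue-grey slab 230 (x) x 176 (y) x 30 mm high, origin at the centre of its underside, z up. The green button sits towards its -x end; the dial's upright axis is at x = +30, y = 0 mm. Around the dial a white scale disc, 168 mm across, top 33 mm above the table, with black lines every 6 degrees.
- dial: Black dial, 120 mm across, flat top 43 mm above the table; origin on its vertical axis, 10 mm below that top. Its +x axis points along the white index line. An upright round stud (see stud_top) stands on its -x side. It turns against friction of 0.05 N m, stays where it is left, and starts 50 to 175 degrees short of the red marker, clockwise seen from above; overshoot can be pushed back.
- index_mark (a point): Outer end of the white index line (5.5 mm wide), on the dial's rim 60 mm from the axis, level with the dial's top.
- stud_top (a point): Centre of the top of the aluminium stud, 16 mm across and 30 mm tall (top 73 mm above the table), 38 mm from the dial's axis, opposite the index line. Pushing it sideways turns the dial (about 1.3 N).
- target_line (a point): Point on the dial's rim, 60 mm from the axis and level with its top, to which the red marker points: lined up, the index mark is here. The marker is a red bar on the scale, 63 to 83 mm from the axis, 6 mm wide, top 41.5 mm above the table, stiffly held.
- start_button (a joint): Travel of the green start button in m: 0 released, 0.006 fully down (5 N); it springs back by itself.
- start_button_top (a point): Centre of the top of the green start button, 28 mm across, 52 mm above the table, pressed straight down.
- yogurt_cup: White open cup, 72 mm across, 75 mm tall, close beside the timer; origin under its centre. Bystander.
- spoon: Steel spoon 170 mm long lying beside the timer. Bystander.
- spatula: Green spatula 240 mm long lying on the white board. Bystander.
- grater: Box grater 105 x 75 mm, 230 mm tall, origin under its centre. Bystander.
- tub: White food tub with a pink lid, 138 x 118 x 64 mm. Bystander.
- mug: Blue mug, 80 mm across, 95 mm tall. Bystander.

How it is judged (in metres and radians):
On the way, in this order (a step that is already met when the one before it is completed fails the run):
1. the dial's index line is lined up with the red marker (distance between index_mark and target_line below 0.0045 m), for 0.4 s.
2. the start button is pressed down (value of joint start_button above 0.0045 m), for 0.05 s.
At the end, for the whole second after the job is handed in: The index mark is within 4.5 mm (about 4 degrees) of the red marker's line, the dial is still, the start button has been pressed and is up again, and the timer stands upright within 30 mm of where it stood (distance between index_mark and target_line below 0.0045 m and angular speed of dial below 0.05 rad/s and value of joint start_button below 0.002 m and distance of timer from where it was at the start of the episode below 0.03 m and angle between timer's own z axis and vertical below 0.05 rad and linear speed of timer below 0.02 m/s); the robot touches nothing.
It fails at once if the start button is pressed while the dial is not on the marker (value of joint start_button above 0.003 m and distance between index_mark and target_line above 0.006 m).
It fails at once if the dial is squeezed or forced with more than 15 N (contact force between the fingers and dial above 15 N).
It fails at once if the timer is lifted, tipped or dragged more than 30 mm (height (world z) of timer above 0.008 m or angle between timer's own z axis and vertical above 0.15 rad or distance of timer from where it was at the start of the episode above 0.03 m).
It fails at once if the red marker is shifted more than 35 mm (distance of target_line from where it was at the start of the episode above 0.035 m).
It fails at once if a bystander is moved more than 20 mm (distance of any of yogurt_cup, spoon, spatula, grater, tub, mug from where it was at the start of the episode above 0.02 m).
It also fails if it takes over 45 s, if anything falls off the work surface, if the arm or the gripper's body presses on something with over 40 N, if the wrist force passes 120 N, or if a joint passes its speed limit or range.

## Working session

There is one attempt and no reset: what is moved stays moved. The work goes in short steps, Python scripts to look and compute and a tool call to move; the robot and the scene stay as the last step left them, time stands still between calls to the robot, and variables do not carry over. Pictures are saved under pics/ and viewed, at most 10 in all, crops included, and the job is handed in when it is done.

Besides the shell and the picture viewer there is one more tool, called after ">>>" as name([rows], argument=value, ...), one row to a line, values as JSON. step_arm: Moves the arm, as the interface text tells. Its arguments: {"type":"object","properties":{"plan":{"type":"array"}},"required":["plan"]}

```bash
mkdir -p pics; cat > h.py <<'E'
import numpy as np,cv2
from cell import env
def ray(cal,u,v):
    E=np.array(cal["extrinsics"]);K=np.array(cal["K"])
    d=np.linalg.inv(K)@[u,v,1.]; d=np.array([d[0],-d[1],-d[2]])
    R=E[:3,:3]; return -R.T@E[:3,3], R.T@d
def onz(cal,u,v,z):
    o,d=ray(cal,u,v); return o+d*(z-o[2])/d[2]
def proj(cal,p):
    E=np.array(cal["extrinsics"]);c=E[:3,:3]@np.array(p)+E[:3,3]
    q=np.array(cal["K"])@[c[0],-c[1],-c[2]]; return q[:2]/q[2]
E
python3 - <<'E'
from h import *
for n in("top","scene"):
    im=env.read_camera(n);cv2.imwrite(f"pics/{n}0.png",im)
    c=env.get_calibration(n);print(n,c.keys(),ray(c,320,240))
s=env.state();print(s)
E
```

```text
top dict_keys(['K', 'extrinsics']) (array([ 268.09712381,   21.46536842, 1500.73484964]), array([ 0.17037728,  0.01723054, -0.98537833]))
scene dict_keys(['K', 'extrinsics']) (array([1267.91984184, -435.9422063 ,  761.79293953]), array([-0.67718836,  0.42268926, -0.60257706]))
{'t': 0.1, 'joints': array([ 1.03237956e+00,  4.91502293e-01,  1.55940008e+00, -7.63179246e-06,
        1.09166800e+00, -1.05575250e-01]), 'qvel': array([ 0.00125711, -0.00125522, -0.00330237, -0.0010036 , -0.0012899 ,
        0.00158075]), 'tau': array([ 2.28660610e-03, -6.13625765e+01, -2.58599514e+01,  6.93748961e-02,
        4.70017421e-02, -5.44874592e-05]), 'eef_pos': array([262.01514912, 567.19314417, 214.11431797]), 'tcp_rot': array([-3.14061966e+00, -9.63006363e-05,  2.70875461e+00]), 'ft_force': array([-0.21640708, -0.26438334, -0.29560896]), 'moment': array([-0.01677935, -0.00302213,  0.03618843]), 'grip_force': 0.0, 'opening': 0.9984993641868084}
```

View pics/top0.png

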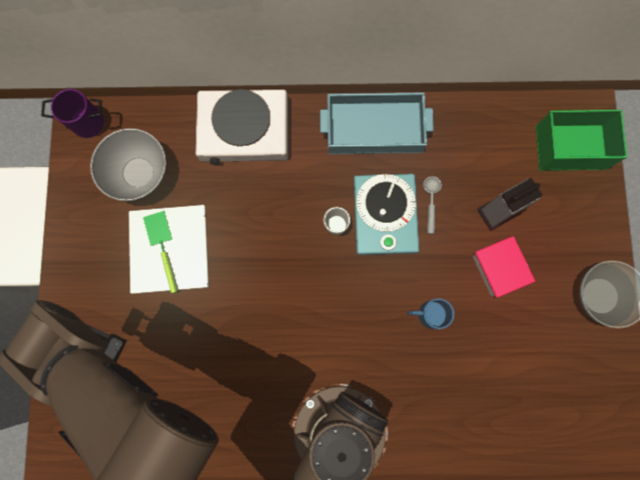

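View pics/scene0.png

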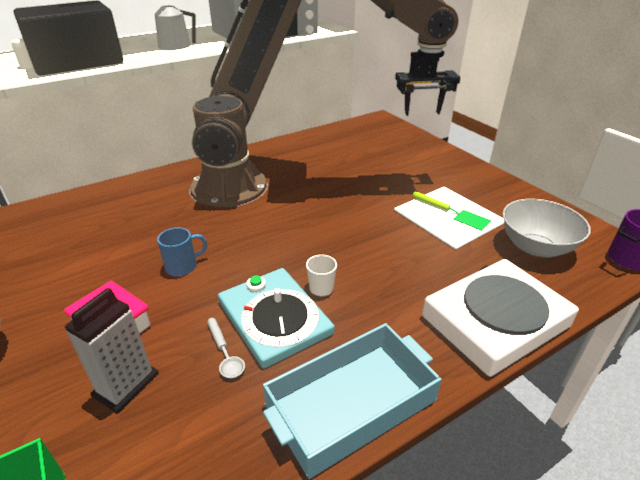

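The top view shows the button at (388,242), dial centre about (386,202), stud (382,212), index line end about (391,187), red marker (405,219) and the cup to the left at (336,220). The dial therefore needs roughly 115° clockwise. The scene view shows the same layout, with clear space above the timer. Next I'll measure in both views.

```bash
cat >> h.py <<'E'
def blobs(m,mina=4):
    n,l,s,c=cv2.connectedComponentsWithStats(m.astype(np.uint8))
    return sorted([(int(s[i,4]),c[i].round(1),s[i,:4]) for i in range(1,n) if s[i,4]>=mina],key=lambda b:-b[0])
def tri(a,b):
    (o1,d1),(o2,d2)=a,b
    t=np.linalg.lstsq(np.c_[d1,-d2],o2-o1,rcond=None)[0]
    p,q=o1+t[0]*d1,o2+t[1]*d2; return (p+q)/2,np.linalg.norm(p-q)
E
python3 - <<'E'
from h import *
roi={"top":(345,165,430,260),"scene":(205,260,345,365)}
res={}
for n,(a,b,c,d) in roi.items():
    im=cv2.imread(f"pics/{n}0.png")[b:d,a:c]; cal=env.get_calibration(n)
    h=cv2.cvtColor(im,cv2.COLOR_BGR2HSV);H,S,V=[h[...,i].astype(int) for i in range(3)]
    M={"green":(H>50)&(H<75)&(S>140),"red":((H<6)|(H>174))&(S>150)&(V>140),"black":(V<60)}
    for k,m in M.items():
        bs=blobs(m)[:3]
        for x in bs[:2]: print(n,k,x[0],x[1]+[a,b],x[2])
        if bs: res[n,k]=ray(cal,*(bs[0][1]+[a,b]))
    # white things inside dial
    dm=M["black"].astype(np.uint8);n_,l,s,cc=cv2.connectedComponentsWithStats(dm)
    i=1+np.argmax(s[1:,4]);pts=cv2.findNonZero((l==i).astype(np.uint8));hull=cv2.convexHull(pts)
    e=cv2.fitEllipse(hull);print(n,"dial ell",np.array(e[0])+[a,b],e[1:])
    res[n,"dial"]=ray(cal,*(np.array(e[0])+[a,b]))
    mk=np.zeros(dm.shape,np.uint8);cv2.fillConvexPoly(mk,hull,1);mk=cv2.erode(mk,np.ones((3,3)))
    for x in blobs((mk>0)&(V>120)): print("  light",x[0],x[1]+[a,b],x[2],onz(cal,*(x[1]+[a,b]),43).round(1))
for k in("green","red","dial"):
    print(k,tri(res["top",k],res["scene",k]))
import numpy as np
w=env.get_calibration("wrist");print(w["K"],ray(w,320,240))
E
```

```text
top green 26 [388.7 240.9] [40 73  7  7]
top red 5 [404.8 219.6] [58 53  4  4]
top black 110 [399.3 195.8] [46 21 15 27]
top black 84 [381. 187.] [23 18 22 13]
top dial ell [398.04659653 199.48052216] ((13.29507064819336, 26.686147689819336), 168.638671875)
scene green 77 [255.4 279.8] [45 16 11  9]
scene red 23 [247.7 308. ] [39 46  8  5]Traceback (most recent call last):
  File "<stdin>", line 15, in <module>
cv2.error: OpenCV(4.12.0) /io/opencv/modules/imgproc/src/shapedescr.cpp:361: error: (-201:Incorrect size of input array) There should be at least 5 points to fit the ellipse in function 'fitEllipseNoDirect'
```

```bash
python3 - <<'E'
from h import *
t=env.get_calibration("top");s=env.get_calibration("scene")
print("button",tri(ray(t,388.7,241.5),ray(s,255.6,280.5)),onz(t,388.7,241.5,52))
print("dial",onz(t,386,202,43),"red",onz(t,404.8,219.6,41.5),"stud",onz(t,382.5,211.5,73),"cup",onz(t,336,215,75))
w=env.get_calibration("wrist");o,d=ray(w,320,240);print(w["K"],o,d)
st=env.state();from scipy.spatial.transform import Rotation as R
r=R.from_euler("xyz",st["tcp_rot"]).as_matrix();print(r.round(3), "cam in tool",r.T@(o-st["eef_pos"]),r.T@d)
tgt=np.array([600,-90,230]);print(r.T@(tgt-st["eef_pos"]))
E
```

```text
button (array([ 513.60575508, -143.77753391,   43.21379752]), np.float64(2.5567299511681014)) [ 511.63323473 -143.95379873   52.        ]
dial [ 626.63573755 -141.07656828   43.        ] red [ 575.30871711 -192.55597564   41.5       ] stud [ 592.42667283 -127.19525489   73.        ] cup [583.94175105   1.50690236  75.        ]
[[393.06352088   0.         323.44891769]
 [  0.         393.06352088 242.04042575]
 [  0.           0.           1.        ]] [200.28350721 596.71951916 383.66857352] [ 0.21322213 -0.10950221 -0.9709014 ]
[[-0.908  0.419 -0.   ]
 [ 0.419  0.908 -0.001]
 [ 0.    -0.001 -1.   ]] cam in tool [  68.4398183     0.74519007 -169.54847086] [-0.23958264 -0.00902338  0.97088757]
[-582.47289432 -454.83408436  -15.49923081]
```

>>> step_arm([
  [[-594,-505,0,0,-1],[-594,-505,0,0,-1],[-594,-505,0,0,-1],[-594,-505,0,0,-1],[-594,-505,0,0,-1],[-594,-505,0,0,-1],[-594,-505,0,0,-1],[-594,-505,0,0,-1]],
])

```text
t: 0.77
eef_pos: [402.4, 263.0, 214.6]
tcp_rot: [-3.142, -0.0, 2.709]
ft_force: [1.3, 0.0, 0.4]
opening: 0.498
grip_force: 0.0
```

>>> step_arm([
  [[-330,-280,0,0,-1],[-330,-280,0,0,-1],[-330,-280,0,0,-1],[-330,-280,0,0,-1],[-330,-280,0,0,-1],[-330,-280,0,0,-1],[-330,-280,0,0,-1],[-330,-280,0,0,-1]],
])

```text
t: 1.43
eef_pos: [542.7, -39.6, 214.5]
tcp_rot: [3.142, -0.0, 2.709]
ft_force: [0.6, 1.4, -0.2]
opening: 0.004
grip_force: 0.0
```

>>> step_arm([
  [[-90,-77,10,0,-1],[-90,-77,10,0,-1],[-90,-77,10,0,-1],[-90,-77,10,0,-1],[-90,-77,10,0,-1]],
])

```text
t: 1.85
eef_pos: [591.7, -146.7, 203.5]
tcp_rot: [-3.142, -0.002, 2.706]
ft_force: [-0.1, 0.5, -1.1]
opening: 0.008
grip_force: 0.0
```

```bash
python3 - <<'E'
from h import *
s=env.state();print(s["t"],s["eef_pos"],s["tcp_rot"],s["opening"],s["qvel"].round(3))
c=env.get_calibration("wrist");np.savez("w1.npz",**c)
cv2.imwrite("pics/w1.png",env.read_camera("wrist"))
for p in([626,-141,43],[513,-144,52],[575,-192,42],[592,-127,73]):print(proj(c,p))
E
```

```text
1.85 [ 591.70298783 -146.67013842  203.48607533] [-3.14155781e+00 -1.68901491e-03  2.70616852e+00] 0.007675170004905517 [ 0.044 -0.03   0.034  0.004 -0.     0.013]
[345.10142446 257.71030125]
[283.62326875 137.89558355]
[266.8062651  229.83056178]
[345.66298019 223.22668149]
```

View pics/w1.png

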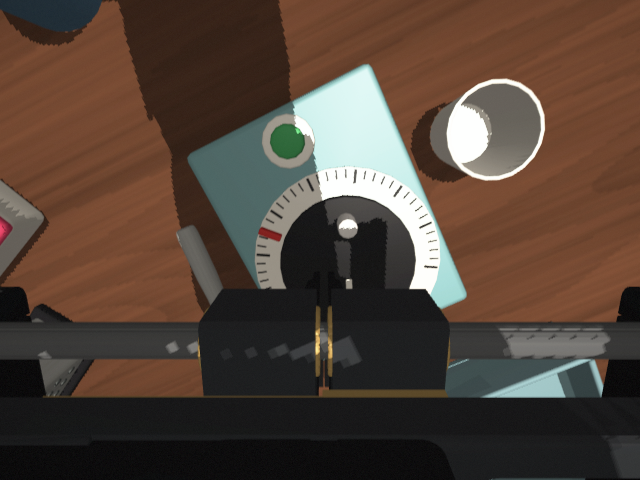

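The wrist view shows the button at (288,141), marker (269,234) and stud top (347,227). The gripper jaws hide the lower dial, so I'll shift the camera 50 mm for a clear second view.

>>> step_arm([
  [[-30,0,0,0,-1],[-50,0,0,0,-1],[-50,0,0,0,-1],[-50,0,0,0,-1]],
])

```text
t: 2.23
eef_pos: [637.1, -164.9, 204.3]
tcp_rot: [3.141, -0.001, 2.71]
ft_force: [-0.5, 0.8, -0.2]
opening: 0.008
grip_force: 0.0
```

```bash
cat >> h.py <<'E'
def feats(im,cal,c0):
    """px centroids: green button, red marker, white stud & index inside dial"""
    h=cv2.cvtColor(im,cv2.COLOR_BGR2HSV);H,S,V=[h[...,i].astype(int) for i in range(3)]
    f={}
    def near(b,p,r=60): return np.linalg.norm(b[1]-proj(cal,p))<r
    g=[b for b in blobs((H>50)&(H<80)&(S>120),40)]
    if g:f["green"]=g[0][1]
    r=[b for b in blobs(((H<8)|(H>172))&(S>150)&(V>120),20) if np.linalg.norm(b[1]-proj(cal,[*c0,42]))<110]
    if r:f["red"]=r[0][1]
    mk=np.zeros(V.shape,np.uint8)
    ring=[proj(cal,[c0[0]+54*np.cos(a),c0[1]+54*np.sin(a),43]) for a in np.arange(0,6.28,.1)]
    cv2.fillPoly(mk,[np.int32(ring)],1)
    f["light"]=[(b[0],b[1],b[2].tolist()) for b in blobs((mk>0)&(V>125)&(S<60),15)]
    return f
E
python3 - <<'E'
from h import *
s=env.state();print(s["t"],s["eef_pos"])
c=env.get_calibration("wrist");np.savez("w2.npz",**c)
im=env.read_camera("wrist");cv2.imwrite("pics/w2.png",im)
im1=cv2.imread("pics/w1.png");c1=np.load("w1.npz")
f1=feats(im1,c1,(626,-141));f2=feats(im,c,(626,-141));print(f1);print(f2)
for k in("green","red"):print(k,tri(ray(c1,*f1[k]),ray(c,*f2[k])))
E
```

```text
2.2333 [ 637.0640443  -164.87190838  204.34975458]
{'green': array([286.9, 141. ]), 'red': array([269.4, 234.6]), 'light': [(323, array([347.7, 226.4]), [338, 214, 20, 24]), (52, array([348.4, 283.2]), [346, 279, 6, 9])]}
{'green': array([282.1,  75.8]), 'red': array([264. , 177.4]), 'light': [(347, array([344.8, 164.9]), [335, 154, 21, 22]), (232, array([346.5, 244.9]), [343, 226, 8, 37]), (94, array([327.8, 140. ]), [298, 135, 61, 20])]}
green (array([ 515.89619901, -143.35803235,   46.55579969]), np.float64(0.47711039439916225))
red (array([ 579.81179597, -192.39619145,   40.74094534]), np.float64(0.4874628630969995))
```

View pics/w2.png

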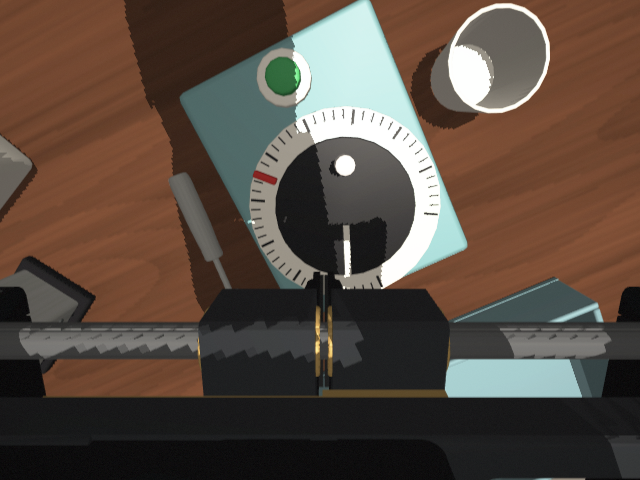

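The second wrist view shows the whole dial: stud (345,165), index line (347,225–278), marker (264,177), button (283,76). Next I'll fit the dial centre and get the angles.

```bash
cat >> h.py <<'E'
from scipy.optimize import least_squares
def dialfit(im,cal,c0):
    """rim: along each radial ray on z=43, strongest dark->light step between 50 and 70 mm"""
    g=cv2.GaussianBlur(cv2.cvtColor(im,cv2.COLOR_BGR2GRAY),(0,0),1).astype(float);P=[]
    rr=np.arange(50,69,.5)
    for a in np.arange(0,2*np.pi,.05):
        q=np.array([[c0[0]+r*np.cos(a),c0[1]+r*np.sin(a),43] for r in rr]);uv=np.array([proj(cal,x) for x in q])
        v=cv2.remap(g.astype(np.float32),uv[:,:1].astype(np.float32),uv[:,1:].astype(np.float32),1).ravel()
        d=v[4:]-v[:-4];i=d.argmax()
        if d[i]>60 and uv[:,1].max()<285: P.append(q[i+2,:2])
    P=np.array(P)
    s=least_squares(lambda x:np.linalg.norm(P-x[:2],axis=1)-x[2],[*c0,60],loss="soft_l1")
    return s.x,len(P),np.abs(s.fun).mean()
E
python3 - <<'E'
from h import *
c=dict(np.load("w2.npz"));im=cv2.imread("pics/w2.png");c1=dict(np.load("w1.npz"));im1=cv2.imread("pics/w1.png")
C=(628,-141)
for _ in range(2):
    x,n,e=dialfit(im,c,C);C=x[:2];print(x,n,e)
ang=lambda p:np.degrees(np.arctan2(p[1]-C[1],p[0]-C[0]))
for n,uv,z in(("red",(264,177.4),41.5),("index",(346.5,244.9),43),("stud",(344.8,164.9),73),("green",(282.1,75.8),52)):
    p=onz(c,*uv,z);print(n,p.round(1),ang(p).round(1),np.linalg.norm(p[:2]-C).round(1))
print(tri(ray(c1,347.7,226.4),ray(c,344.8,164.9)))
E
```

```text
[ 631.61838601 -141.61647128   59.22884444] 120 0.16728285753366165
[ 631.66986275 -141.66586676   59.27560647] 117 0.23956574001365713
red [ 579.7 -192.5   41.5] -135.6 72.7
index [ 661.6 -153.3   43. ] -21.3 32.1
stud [ 596.4 -127.7   73. ] 158.4 37.9
green [ 516.8 -143.4   52. ] -179.1 114.9
(array([ 597.29483763, -127.16854446,   61.78538509]), np.float64(0.48989670107218536))
```

>>> step_arm([
  [[25,-7,20,-3,-1],[51,-13,50,-3,-1],[51,-13,80,-3,-1],[51,-13,110,-3,-1],[51,-13,130,-3,-1],[51,-13,142,-3,-1],[51,-13,148,-3,-1],[51,-13,148,-3,-1]],
])

```text
t: 2.95
eef_pos: [585.0, -156.0, 56.2]
tcp_rot: [3.142, -0.001, 2.762]
ft_force: [0.5, 0.2, -0.0]
opening: 0.006
grip_force: 0.0
```

```bash
python3 - <<'E'
from h import *
s=env.state();print(s["t"],s["eef_pos"],s["tcp_rot"],s["ft_force"])
cv2.imwrite("pics/w3.png",env.read_camera("wrist"))
E
```

```text
2.95 [ 584.98630063 -155.95945619   56.24329692] [ 3.14150887e+00 -1.14473020e-03  2.76159637e+00] [ 0.51165693  0.16012642 -0.02349991]
```

View pics/w3.png

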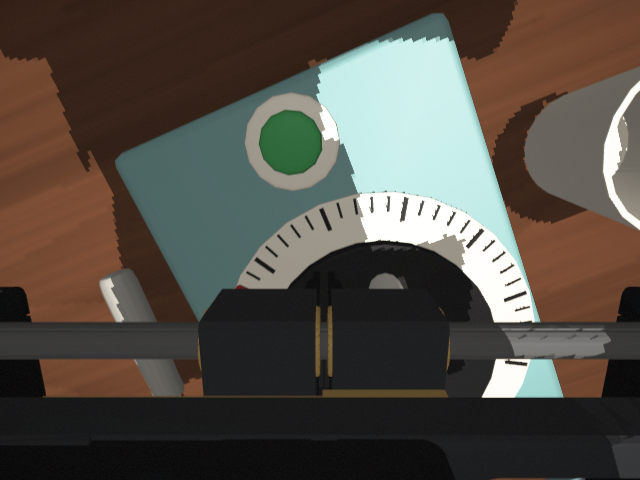

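The finger is next to the stud, seen at (388,285), and touching nothing. I'll start the push along the arc.

>>> step_arm([
  [[0,5,0,0,-1],[0,8,0,0,-1],[0,10,0,0,-1],[1.9,14.1,0,6,-1],[3.3,18.3,0,12,-1],[4.3,22.7,0,18,-1],[4.8,27.2,0,24,-1],[4.9,31.7,0,30,-1]],
])

```text
t: 3.67
eef_pos: [592.9, -125.1, 57.3]
tcp_rot: [3.141, 0.001, 2.233]
ft_force: [-0.7, -2.7, 1.2]
opening: 0.006
grip_force: 0.8
```

```bash
cat > look.py <<'E'
from h import *
import sys
s=env.state();print(s["t"],s["eef_pos"].round(1),np.degrees(s["tcp_rot"]).round(1),s["ft_force"].round(1))
c=env.get_calibration("wrist");np.savez(f"{sys.argv[1]}.npz",**c)
im=env.read_camera("wrist");cv2.imwrite(f"pics/{sys.argv[1]}.png",im)
C=np.array([631.7,-141.7]);f=feats(im,c,C);print({k:v for k,v in f.items() if k!="light"})
ang=lambda p:np.degrees(np.arctan2(p[1]-C[1],p[0]-C[0])).round(1)
for n in("green","red"):
    if n in f: p=onz(c,*f[n],{"green":52,"red":41.5}[n]);print(n,p.round(1),ang(p))
for a,uv,bb in f["light"]:
    for z in(43,73):
        p=onz(c,*uv,z);print("light",a,uv,bb,z,ang(p),np.linalg.norm(p[:2]-C).round(1))
E
python3 look.py w4
```

```text
3.6667 [ 592.9 -125.1   57.3] [1.800e+02 1.000e-01 1.279e+02] [-0.7 -2.7  1.2]
{'green': array([170.4, 218.8])}
green [ 517.  -139.2   52. ] 178.8
```

View pics/w4.png

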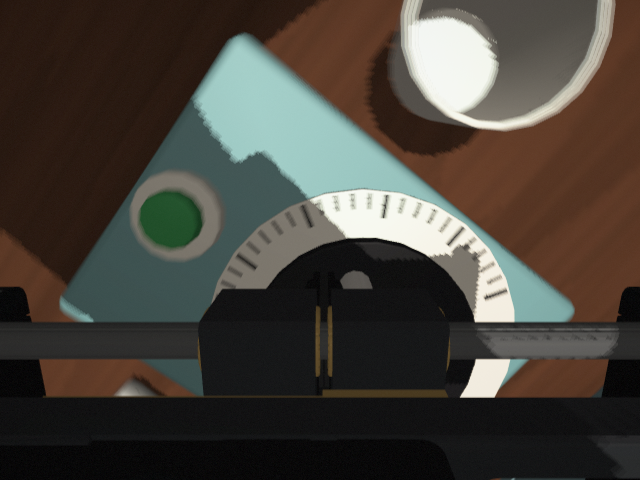

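The stud at (355,282) sits close ahead of the finger, and the force is low at about 2.7 N. I'll continue the arc.

>>> step_arm([
  [[1.9,4.1,0,6,-1],[3.3,8.3,0,12,-1],[4.3,12.7,0,18,-1],[4.8,17.2,0,24,-1],[4.9,21.7,0,30,-1],[4.5,26.2,0,36,-1],[4.1,28.4,0,39,-1],[4.1,28.4,0,39,-1]],
])

```text
t: 4.38
eef_pos: [612.8, -104.2, 57.1]
tcp_rot: [3.141, 0.0, 1.557]
ft_force: [-0.3, 0.0, -0.3]
opening: 0.006
grip_force: 0.1
```

```bash
python3 look.py w5; python3 - <<'E'
from h import *
im=env.read_camera("top");cv2.imwrite("pics/t5.png",im)
a=cv2.resize(im[160:265,335:440],(420,420),interpolation=2)
s=env.read_camera("scene");cv2.imwrite("pics/s5.png",s)
b=cv2.resize(s[255:360,215:345][:, :105],(420,420),interpolation=2)
w=cv2.resize(cv2.imread("pics/w5.png"),(373,280))
cv2.imwrite("pics/m5.png",cv2.resize(np.hstack([a,b]),(800,400)))
E
```

```text
4.3833 [ 612.8 -104.2   57.1] [180.    0.   89.2] [-0.3  0.  -0.3]
{'green': array([134.5, 372.5])}
green [ 518.  -145.1   52. ] -178.3
```

View pics/m5.png

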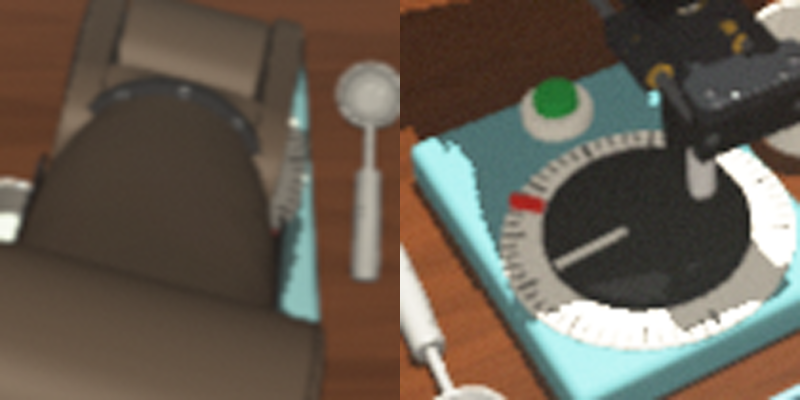

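The scene view shows the finger beside the stud, the index line from about (558,268) to (627,231) in the panel, and the marker at (527,203). I'll measure the angles from it.

```bash
cat > sc.py <<'E'
from h import *
import sys
def measure(im,pr=True):
    c=env.get_calibration("scene")
    h=cv2.cvtColor(im,cv2.COLOR_BGR2HSV);H,S,V=[h[...,i].astype(int) for i in range(3)]
    roi=np.zeros(V.shape,bool);roi[270:360,215:335]=1
    r=blobs(roi&((H<8)|(H>172))&(S>150)&(V>110))[0]
    red=onz(c,*(r[1]+[0,.0]),41.5)[:2]
    # scene calibration offset taken from marker seen by wrist (579.7,-192.5)
    off=red-[579.7,-192.5]; C=np.array([631.7,-141.7])+off
    mk=np.zeros(V.shape,np.uint8)
    cv2.fillPoly(mk,[np.int32([proj(c,[C[0]+55*np.cos(a),C[1]+55*np.sin(a),43]) for a in np.arange(0,6.28,.1)])],1)
    g=cv2.cvtColor(im,cv2.COLOR_BGR2GRAY)
    print("off",off.round(1),"red px",r[1],"C px",proj(c,[*C,43]).round(1))
    for b in blobs((mk>0)&(g>95),8):
        p=onz(c,*b[1],43)[:2]-C
        print(b[0],b[1],"r",np.linalg.norm(p).round(1),"ang",np.degrees(np.arctan2(p[1],p[0])).round(1),"target",np.degrees(np.arctan2(*(red-C)[::-1])).round(1))
if __name__=="__main__":
    im=cv2.imread(sys.argv[1]) if len(sys.argv)>1 else env.read_camera("scene")
    if len(sys.argv)<2: cv2.imwrite("pics/scene_%d.png"%(env.state()["t"]*100),im)
    measure(im)
E
python3 sc.py pics/scene0.png; python3 sc.py pics/s5.png; python3 -c "
from h import *
c=env.get_calibration('scene');o=[631.7,-141.7]
for i in ('scene0','s5'):
  b=blobs(((lambda h:(h[...,0]>50)&(h[...,0]<80)&(h[...,1]>120))(cv2.cvtColor(cv2.imread(f'pics/{i}.png'),40)[265:300,235:275])))
  print(b[0])"
```

```text
off [ 4.6 -2.8] red px [247.7 308. ] C px [279.4 313.4]
73 [281.4 324.1] r 31.3 ang -20.1 target -135.7
56 [277.5 298.2] r 47.0 ang 157.3 target -135.7
off [ 3.9 -2.7] red px [247.6 307.8] C px [279.3 313.2]
69 [293.3 301.3] r 46.1 ang 109.8 target -135.7
56 [264.7 319.4] r 34.7 ang -90.5 target -135.7
(86, array([20.3, 15.2]), array([15, 11, 11, 10], dtype=int32))
(90, array([20.3, 15.3]), array([15, 11, 11, 10], dtype=int32))
```

The index is at about -90.5° and the target is -135.7°, so about 45° remain. The timer hasn't moved. I'll go 40° now and then measure again.

>>> step_arm([
  [[1.9,4.1,0,6,-1],[3.3,8.3,0,12,-1],[4.3,12.7,0,18,-1],[4.8,17.2,0,24,-1],[4.9,21.7,0,30,-1],[4.5,26.2,0,36,-1],[4.0,29.1,0,40,-1],[4.0,29.1,0,40,-1]],
])

```text
t: 5.2
eef_pos: [641.8, -101.0, 56.6]
tcp_rot: [3.142, -0.0, 0.858]
ft_force: [0.1, -0.2, 0.6]
opening: 0.006
grip_force: 0.1
```

```bash
python3 look.py w6; python3 sc.py
```

```text
5.2 [ 641.8 -101.    56.6] [180.   -0.   49.1] [ 0.1 -0.2  0.6]
{}
light 250 [358.4 280.6] [349, 272, 21, 16] 43 52.0 40.6
light 250 [358.4 280.6] [349, 272, 21, 16] 73 54.6 51.6
off [ 3.9 -2.2] red px [247.8 307.7] C px [279.5 313.1]
76 [296.7 309.6] r 38.2 ang 74.1 target -135.7
54 [262.4 311.1] r 37.8 ang -130.6 target -135.7
```

>>> step_arm([
  [[0.7,1.4,0,2,-1],[1.4,3.0,0,4.5,-1],[1.4,3.0,0,4.5,-1]],
])

```text
t: 5.55
eef_pos: [644.6, -101.8, 56.6]
tcp_rot: [-3.141, 0.0, 0.781]
ft_force: [-0.5, 0.2, 0.1]
opening: 0.002
grip_force: 0.4
```

```bash
python3 sc.py; python3 -c "
from h import *
print(env.state()['eef_pos'],env.state()['tcp_rot'])"
```

```text
off [ 3.5 -2.7] red px [247.5 307.7] C px [279.2 313.1]
73 [296.5 310.7] r 37.8 ang 69.1 target -135.7
51 [263.3 310.4] r 35.8 ang -134.5 target -135.7
[ 644.57164835 -101.79502265   56.61090087] [-3.14140629e+00 -6.42700677e-06  7.83356671e-01]
```

The index is within about 1°. I'll back off, lift, and check with the wrist camera.

>>> step_arm([
  [[0,-4,0,0,-1],[0,-10,0,0,-1],[0,-10,-30,0,-1],[0,-10,-70,0,-1],[-30,0,-100,0,-1],[-60,10,-130,0,-1],[-93,20,-148,0,-1],[-93,20,-148,0,-1]],
])

```text
t: 6.27
eef_pos: [591.7, -185.5, 209.2]
tcp_rot: [3.135, -0.002, 0.779]
ft_force: [0.8, 0.2, 0.2]
opening: 0.006
grip_force: 0.0
```

>>> step_arm([
  [[0,0,0,0,-1],[0,0,0,0,-1]],
])

```text
t: 6.43
eef_pos: [592.4, -181.0, 204.3]
tcp_rot: [-3.141, -0.0, 0.781]
ft_force: [-0.4, -0.3, -0.3]
opening: 0.004
grip_force: 0.0
```

```bash
python3 look.py w7; python3 sc.py;python3 - <<'E'
from h import *
c=dict(np.load("w7.npz"));im=cv2.imread("pics/w7.png");C=(631.7,-141.7)
for _ in range(2): x,n,e=dialfit(im,c,C);C=x[:2];print(x,n,e)
E
```

```text
6.4333 [ 592.4 -181.   204.3] [-180.    -0.    44.7] [-0.4 -0.3 -0.3]
{'green': array([231.2, 257.4])}
green [ 518.7 -142.9   52. ] -179.4
light 375 [317.9 107.9] [308, 97, 21, 23] 43 51.0 40.9
light 375 [317.9 107.9] [308, 97, 21, 23] 73 50.8 38.4
light 326 [328.2 198.7] [323, 176, 11, 48] 43 -128.2 32.4
light 326 [328.2 198.7] [323, 176, 11, 48] 73 -128.0 28.3
off [ 3.9 -2.7] red px [247.6 307.8] C px [279.3 313.2]
116 [296.5 308.3] r 39.4 ang 80.0 target -135.7
65 [263.9 310.4] r 34.9 ang -135.4 target -135.7
[ 632.23670866 -141.44701984   59.3066951 ] 121 0.22925922511004865
[ 632.25392634 -141.446308     59.30240135] 121 0.2811038456530355
```

View pics/w7.png

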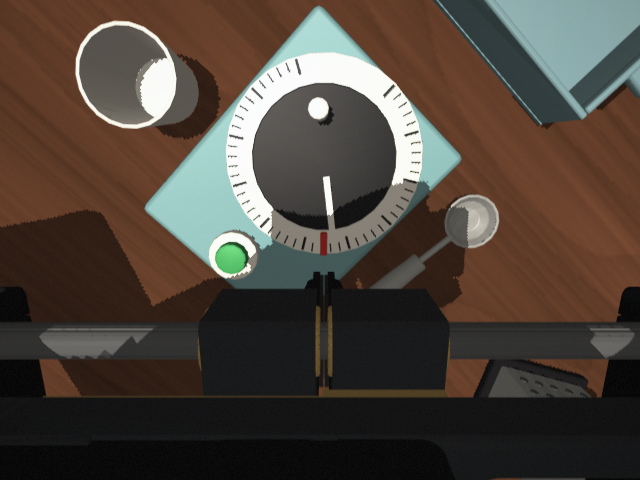

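The wrist view shows the index line from (326,177) to (332,228), a few degrees short of the marker at (323.5,243). The scene estimate was biased, so I'll compute the remainder from this view.

```bash
cat > fin.py <<'E'
from h import *
import sys
def fin(name):
    c=dict(np.load(name+".npz"));im=cv2.imread(f"pics/{name}.png");C=(632,-141.5)
    for _ in range(2): x,n,e=dialfit(im,c,C);C=x[:2]
    h=cv2.cvtColor(im,cv2.COLOR_BGR2HSV);H,S,V=[h[...,i].astype(int) for i in range(3)]
    A=lambda p:np.degrees(np.arctan2(p[1]-C[1],p[0]-C[0]))
    r=[b for b in blobs(((H<8)|(H>172))&(S>140)&(V>60),40) if abs(np.linalg.norm(onz(c,*b[1],41.5)[:2]-C)-73)<5][0]
    f=feats(im,c,C);pr=onz(c,*r[1],41.5);print("C",C,"red",r[0],r[1],A(pr).round(2))
    for a,uv,b in f["light"]:
        z=43 if max(b[2:])>30 else 73
        p=onz(c,*uv,z);print(a,uv,z,A(p).round(2),np.linalg.norm(p[:2]-C).round(1))
    if "green" in f:print("green",onz(c,*f["green"],52))
fin(sys.argv[1])
E
python3 fin.py w7
```

```text
C [ 632.26281357 -141.45348704] red 134 [323.5 243.3] -135.45
375 [317.9 107.9] 73 51.24 37.9
324 [328.2 198.6] 43 -128.72 32.8
green [ 518.70545007 -142.85313248   52.        ]
```

6.7° remain. I'll re-enter behind the stud and push that much further.

>>> step_arm([
  [[40,-15,20,0,-1],[75,-30,50,0,-1],[93,-32,80,0,-1],[93,-32,110,0,-1],[93,-32,135,0,-1],[93,-32,146,0,-1],[93,-32,148,0,-1],[93,-32,148,0,-1]],
])

```text
t: 7.2
eef_pos: [636.4, -92.9, 56.3]
tcp_rot: [-3.141, 0.0, 0.781]
ft_force: [-0.1, 0.9, 0.5]
opening: 0.004
grip_force: 0.0
```

>>> step_arm([
  [[0,6,0,0,-1],[0,10,0,0,-1],[0,12,0,0,-1],[0.7,13.5,0,2.2,-1],[1.4,15.0,0,4.4,-1],[2.1,16.6,0,6.7,-1],[2.1,16.6,0,6.7,-1],[2.1,16.6,0,6.7,-1]],
])

```text
t: 7.87
eef_pos: [649.8, -103.9, 57.3]
tcp_rot: [3.141, -0.001, 0.664]
ft_force: [-1.2, -0.3, -0.9]
opening: 0.006
grip_force: 0.0
```

>>> step_arm([
  [[0,-4,0,0,-1],[0,-10,0,0,-1],[0,-10,-30,0,-1],[0,-10,-70,0,-1],[-30,0,-100,0,-1],[-60,10,-130,0,-1],[-93,20,-148,0,-1],[-93,20,-148,0,-1]],
])

```text
t: 8.53
eef_pos: [587.1, -180.3, 209.2]
tcp_rot: [3.136, -0.002, 0.662]
ft_force: [0.1, 0.1, -0.0]
opening: 0.005
grip_force: 0.0
```

>>> step_arm([
  [[0,0,0,0,-1],[0,0,0,0,-1]],
])

```text
t: 8.7
eef_pos: [588.3, -176.2, 204.4]
tcp_rot: [-3.141, -0.0, 0.663]
ft_force: [0.4, 0.5, 0.5]
opening: 0.004
grip_force: 0.0
```

```bash
python3 look.py w8|head -1; python3 fin.py w8
```

```text
8.7 [ 588.3 -176.2  204.4] [-180.   -0.   38.] [0.4 0.5 0.5]
C [ 632.25710894 -141.47033312] red 142 [332.7 242.8] -135.61
377 [318.8 107.9] 73 43.22 37.9
324 [327.1 198.6] 43 -136.7 32.7
green [ 518.6506445  -142.95045102   52.        ]
```

The index is now at -136.7° against -135.6° for the marker, about 1 mm off and well inside tolerance. Now I'll go above the button.

>>> step_arm([
  [[-18,-35,10,0,-1],[-35,-69.5,40,0,-1],[-35,-69.5,75,0,-1],[-35,-69.5,105,0,-1],[-35,-69.5,130,0,-1],[-35,-69.5,139,0,-1],[-35,-69.5,139,0,-1],[-35,-69.5,139,0,-1]],
])

```text
t: 9.42
eef_pos: [518.5, -142.9, 65.6]
tcp_rot: [-3.141, 0.0, 0.664]
ft_force: [0.9, -0.6, 0.6]
opening: 0.006
grip_force: 0.0
```

>>> step_arm([
  [[0,0,8,0,-1],[0,0,13,0,-1],[0,0,16,0,-1],[0,0,18,0,-1],[0,0,19,0,-1],[0,0,20,0,-1],[0,0,20,0,-1]],
])

```text
t: 10.0
eef_pos: [518.6, -143.5, 46.3]
tcp_rot: [3.141, -0.001, 0.663]
ft_force: [1.5, 1.5, 7.4]
opening: 0.003
grip_force: 3.4
```

>>> step_arm([
  [[0,0,1,0,-1],[0,0,1,0,-1],[0,0,1,0,-1]],
])

```text
t: 10.25
eef_pos: [518.7, -143.5, 46.1]
tcp_rot: [3.14, -0.001, 0.663]
ft_force: [-2.2, 2.8, 17.7]
opening: 0.006
grip_force: 9.1
```

>>> step_arm([
  [[0,0,-8,0,-1],[0,0,-30,0,-1],[0,0,-70,0,-1],[0,0,-110,0,-1],[20,35,-140,0,-1],[35,69,-160,0,-1],[35,69,-160,0,-1],[35,69,-160,0,-1]],
])

```text
t: 10.92
eef_pos: [589.7, -177.3, 205.8]
tcp_rot: [3.139, -0.001, 0.663]
ft_force: [-0.7, 0.9, -0.6]
opening: 0.006
grip_force: 0.0
```

>>> step_arm([
  [[0,0,0,0,-1],[0,0,0,0,-1]],
])

```text
t: 11.08
eef_pos: [586.7, -175.5, 203.2]
tcp_rot: [-3.139, 0.002, 0.663]
ft_force: [-0.5, 0.1, -0.1]
opening: 0.006
grip_force: 0.0
```

```bash
python3 look.py w9|head -1; python3 fin.py w9
```

```text
11.0833 [ 586.7 -175.5  203.2] [-1.798e+02  1.000e-01  3.800e+01] [-0.5  0.1 -0.1]
C [ 632.27848119 -141.63895791] red 146 [335.1 242.1] -135.61
378 [321.4 106.3] 73 43.35 37.9
324 [329.5 197.6] 43 -136.78 32.7
green [ 518.69428148 -143.02499318   52.        ]
```

View pics/w9.png

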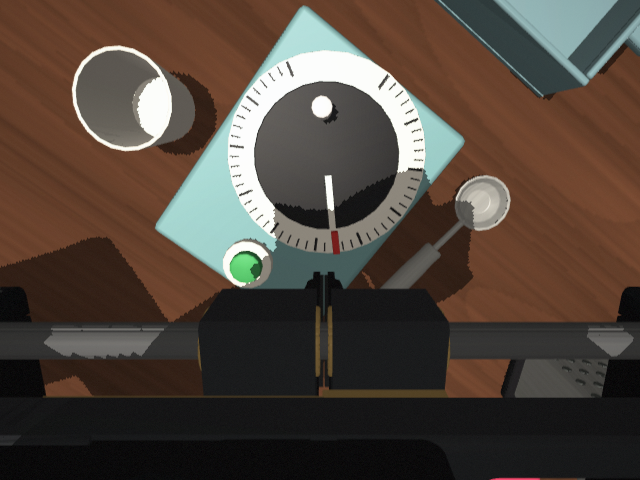

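The index line, ending at about (333,228), points at the marker at (335,242). The button at (245,266) is up again and the robot is clear, so I'll hand in.

```bash
python3 -c "
from cell import env
print(env.job_done())"
```

```text
the job is handed in; nothing more can be done
None
```

The job is handed in: the last wrist-camera check put the index line about 1° (1 mm) past the red marker, and the start button, pressed to its stop (about 18 N), looked up again; the hand-in gave no verdict.

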